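Throw the ball-handled selector into its marked notch

TASK

Two hand-lever beam selectors for the spectrometer stand on the desk, both in neutral. Throw the lever with the ball handle sideways out of neutral into the notch that the upright stud on its own base marks, so that it snaps home and stays there when let go. Leave the selector with the bar handle as it is.

Things in the scene. Friction and masses are not known exactly. Their poses are not given: they have to be found in the camera images.
- ball_selector: Fixed selector with a ball handle: 150 x 150 x 10 mm grey base plate with a steel lever arm turning level about a vertical axis. Origin: on that axis at desk height; the plate reaches 115 mm to its -x, 35 mm to +x, 75 mm to each side. In neutral the arm points along -x, within 17 degrees. A curved rim under the arm has notches 0.65 rad left and right of -x. All but the handle is below 62 mm.
- ball_handle (a point): Centre of the black ball, 26 mm wide, on a 10 mm post at the end of the arm: 80 mm from the axis, 90 mm above the desk; top of the arm at 54 mm. It swings level round the origin of ball_selector, freely to 0.38 rad from the middle, then over a hump (8 N), and past 0.58 rad a sprung pin draws it into the notch (0.65 rad) and holds it; let go earlier, it stays short. End stops at 0.70 rad.
- stud: Dark steel stud, 16 mm wide and 30 mm tall, upright on the base plate of ball_selector, just outside the left or the right notch; the other notch has only a small flush screw. Origin: centre of its underside, 10 mm above the desk, 100 mm from the lever's axis. In the marked notch the arm points straight at it, the ball's centre 20 mm from the stud's centre seen from above.
- bar_handle (a point): Middle of the bar handle of the other selector, which is alike but for its handle: a level black bar 14 mm thick and 56 mm long across the end of the lever, 86 mm above the desk, 80 mm from that lever's own axis. It has a stud of its own, of no concern here. To be left alone.

How it is judged:
By the outcome, as a careful person would: the job done as asked, in the order asked, and still so for the second after the job is handed in, with the robot touching nothing.
It also fails if it takes over 32 s, if anything falls off the work surface, if the arm or the gripper's body presses on something with over 40 N, if the wrist force passes 120 N, or if a joint passes its speed limit or range.

ROBOT

A 6-joint arm with a two-finger parallel gripper is mounted at the origin on a cart in front of the work surface, level with it; the furniture and walls round the work are solid. World frame = base frame: x ahead of the robot, y to its left, z up, the work surface at z = 0. Lengths are in mm, angles in rad, forces in N, time in s.
With the tool pointing down it reaches from about 300 to 775 mm from the base axis. Payload 14.6 kg.
Tool frame: the origin (TCP) lies between the finger pads; the fingertips stand 22 mm ahead of it and the grasp point (between the pads) lies 3 mm ahead of it (finger_overhang is the distance from the TCP to the fingertips, in mm); z points along the fingers, y is the direction in which the jaws open and shut (so a half turn about z gives the same grasp; the last joint's range is limited). The gripper opens to 94 mm and grips with 3 to 60 N. Pads are 16 mm wide; open, the fingers measure 119 mm over their backs; the gripper's body (75 mm by 177 mm) begins 78 mm behind the grasp point.
Start: joints at [-1.213, 0.3, 1.521, -0, 1.321, -0.067], TCP at [226.668, -501.11, 227.446] pointing down, gripper open.
Joint ranges: [-3.03, 3.03], [-0.79, 2.21], [0.23, 2.52], [-1.04, 4.18], [0, 3.07], [-2.55, 2.55]. Speed limits (rad/s): [2.22, 2.22, 2.57, 3.14, 3.14, 3.14].

INTERFACE

Orientations are given as [roll, pitch, yaw] about the fixed x, y, z axes, in that order (R = Rz(yaw) Ry(pitch) Rx(roll)).
In Python, from cell import * gives the robot as it stands.
- The arm moves only by the tool jog_arm, never from a script. Its argument "increments" is a list of rows, each a list of 7 numbers: the shift along the tool's x, y, z in cm, then the turn, a rotation vector about the tool's x, y, z in degrees, then the finger opening in cm, from 0 to 9.4. In form: [[x, y, z, wx, wy, wz, grip], ...]. A call has 1 to 20 rows; each row shifts and turns the commanded pose from where the row before left it, along the tool's axes as they then stand; what a row does not reach is not made up. A row lasts 1/8 s, in which the tool goes at most 62.5 mm and 10.7 degrees, less where a joint would pass 70% of its speed; a pose out of reach is approached as far as the arm can. A call is refused whole if a number of a shift passes 6.25 or a number of a turn 10.7, either way. A call with a gripper value outside its range is refused whole. The fingers move at their own pace and stop on an object; "squeeze" is the grip in N (left out, the last holds). Time passes only in rows, so rows that do not move let the fingers close. It gives the time, the measured TCP pose, the force and the opening at its end, in the units of the state.
- read_state(): the state, without advancing time (a new reading comes with each control period).
- camera(name): name is "scene" or "top" or "wrist"; returns a dict with "image" (400x640x3 uint8, red, green, blue), "K" (3x3 intrinsics, pixels), "k1" (the pictures are not rectified: a ray, as slopes to the right and down, at radius r is drawn at 1 + k1 r^2 times it, then the intrinsics apply), "rvec" (rotation vector, rad) and "tvec" (3), from world to camera coordinates, as OpenCV has them. Camera axes: x right, y down, z forward; pixel columns grow to the right and rows downward; lengths in mm; the calibration is good to about 2 mm. A picture is of the moment at which its call begins. There is no depth.
- sign_off(): hands the job in, once; it reports no verdict.
Trained networks look in a picture, given as the dict that the camera call returned (one of the last four; its "shot" number tells which), for a name from the list of things; names that differ only in an ending like _2 or _b are one class to them, and where a whole thing is asked for, a point or a joint stands for the part that bears it (a point fixed in the world has none). Each returns a list of dicts, best first, with "conf" (0 to 1); they miss things now and then, are a little off and sometimes report something else, mostly with a low value. They report only what shows in the picture. A call takes as long as a camera call.
- recognise(picture, name): "centre" ([x, y, z] in mm, in the coordinates of the camera as it stood for that picture, good to about 4 mm: the middle of the surface that is visible of it).
- regions_of(picture, name): "mask" (400x640 bool, what is visible of it).
The state is a dict: "clock": time; "joints": joint angles; "qd": joint speeds; "effort": joint torques, N m; "eef_pos": TCP position; "eef_rot": TCP orientation; "wrist_force": force on the tool from outside, world axes, zero at the start; "moment": the same for the moment, N m; "finger_gap": finger opening in mm.
Only numpy, scipy, OpenCV 4.12 (cv2) and the standard library are available. Lean on these libraries where they do the work, as an engineer would, in place of code of your own. Each camera call takes 0.05 s, during which the arm holds its last target.

## Working session

There is one attempt and no reset: what is moved stays moved. The work goes in short steps, Python scripts to look and compute and a tool call to move; the robot and the scene stay as the last step left them, time stands still between calls to the robot, and variables do not carry over. Pictures are saved under pics/ and viewed, and the job is handed in when it is done.

Besides the shell and the picture viewer there is one more tool, called after ">>>" by a JSON object that holds its "method" and its "body". jog_arm: Moves the arm, as the interface text tells. Its arguments: {"type":"object","properties":{"increments":{"type":"array"},"squeeze":{"type":"number"}},"required":["increments"]}

```bash
mkdir -p pics; cat > h.py <<'E'
from cell import *
import numpy as np, cv2
def save(p,n): cv2.imwrite('pics/'+n,cv2.cvtColor(p['image'],cv2.COLOR_RGB2BGR))
def toworld(p,c):
    R=cv2.Rodrigues(np.array(p['rvec'],float))[0]; return R.T@(np.array(c,float)-np.array(p['tvec'],float).ravel())
def ray(p,u,v):
    K=np.array(p['K']);k=p['k1']
    d=cv2.undistortPoints(np.array([[[u,v]]],float),K,np.array([k,0,0,0.])).ravel()
    R=cv2.Rodrigues(np.array(p['rvec'],float))[0]
    return toworld(p,[0,0,0]),R.T@np.array([d[0],d[1],1])
def atz(p,u,v,z):
    o,d=ray(p,u,v); return o+d*(z-o[2])/d[2]
def proj(p,X):
    return cv2.projectPoints(np.array(X,float).reshape(-1,1,3),np.array(p['rvec'],float),np.array(p['tvec'],float),np.array(p['K'],float),np.array([p['k1'],0,0,0.]))[0].reshape(-1,2)
E
python3 - <<'E'
from h import *
np.set_printoptions(precision=1,suppress=True)
for n in ['top','scene']:
    p=camera(n); save(p,n+'1.png')
    for o in ['ball_selector','ball_handle','stud','bar_handle']:
        for r in recognise(p,o)[:4]:
            w=toworld(p,r['centre']); print(n,o,round(r['conf'],2),w,proj(p,w))
    
print(read_state())
E
```

```text
top ball_selector 0.81 [556.5 264.   10.8] [[203.  212.1]]
top ball_handle 0.91 [552.1 276.4  56.3] [[191.8 213.2]]
top stud 0.5 [528.5 337.1  38.5] [[165.7 224.9]]
top bar_handle 0.78 [ 538.4 -175.7   58.4] [[410.8 218.8]]
scene ball_selector 0.84 [539.2 272.    9.7] [[242.3 281.3]]
scene ball_handle 0.86 [515.8 294.7  59.8] [[237.  275.1]]
scene stud 0.4 [520.2 336.9  27.5] [[221.4 293.9]]
scene bar_handle 0.7 [ 516.  -162.5   66.3] [[382.7 192.7]]
scene bar_handle 0.45 [515.5 296.2  60.9] [[236.4 275.1]]
{'clock': 0.5, 'joints': array([-1.2,  0.3,  1.5,  0. ,  1.3, -0.1]), 'qd': array([-0., -0., -0., -0., -0., -0.]), 'effort': array([ -0. , -53.1, -35.3,   0.1,   0. ,   0. ]), 'eef_pos': array([ 226.7, -501.1,  227.4]), 'eef_rot': array([-3.1, -0. ,  0.4]), 'wrist_force': array([ 0.9, -0.3,  0.5]), 'moment': array([0., 0., 0.]), 'finger_gap': 94.28144782585339}
```

View pics/top1.png

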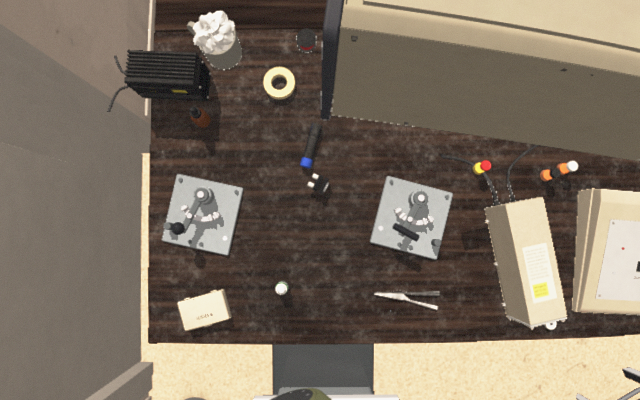

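View pics/scene1.png

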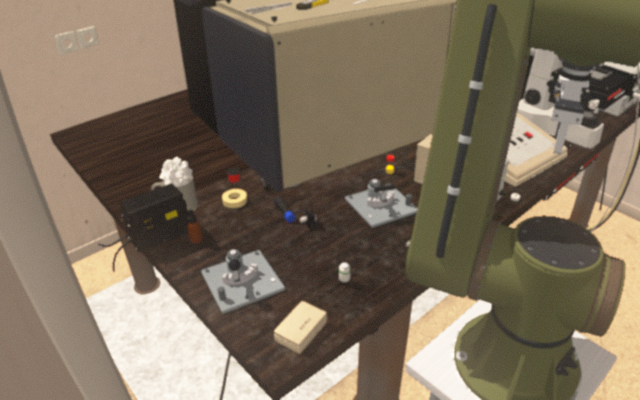

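```bash
python3 - <<'E'
import cv2
a=cv2.imread('pics/top1.png')[160:280,120:280]; cv2.imwrite('pics/topc.png',cv2.resize(a,None,fx=4.9,fy=4.9,interpolation=2))
a=cv2.imread('pics/scene1.png')[220:340,160:320]; cv2.imwrite('pics/scenec.png',cv2.resize(a,None,fx=4.9,fy=4.9,interpolation=2))
E
```

```text
(no output)
```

View pics/topc.png

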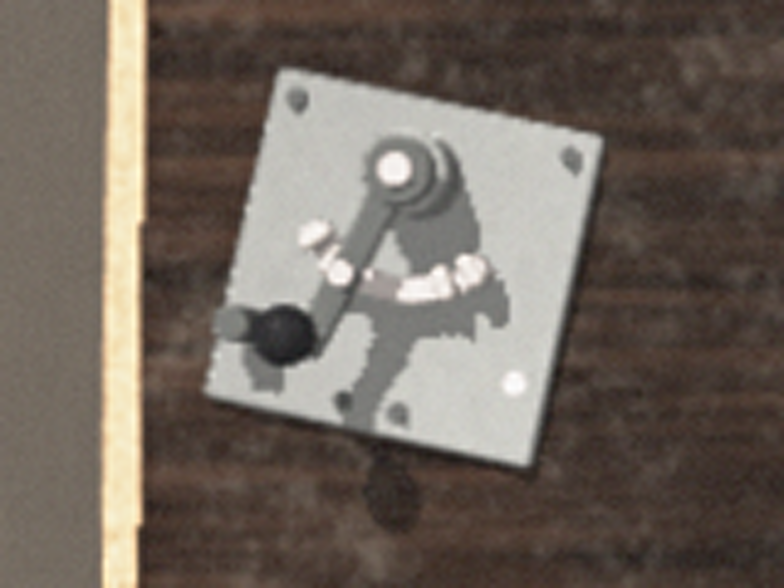

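View pics/scenec.png

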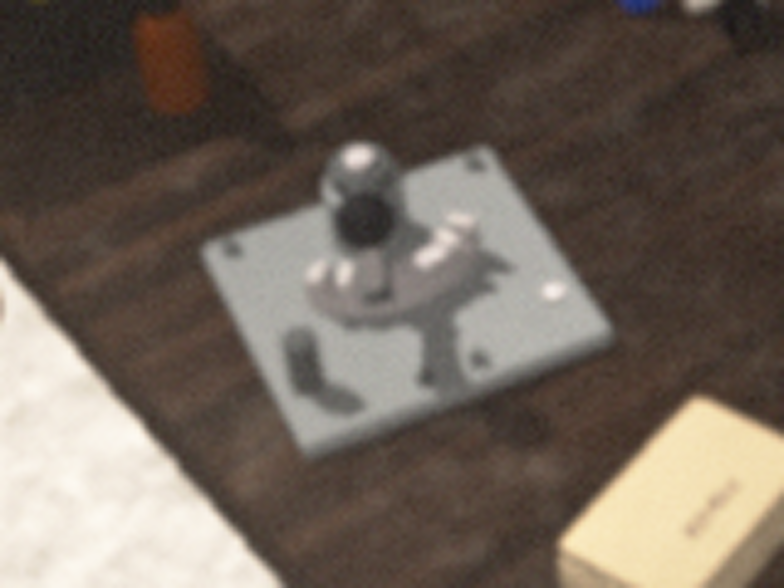

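The stud stands at the plate's left corner in the top view (crop (235,325), full (168,226)), on the +y side. The flush screw is at crop (513,383). The ball is at crop (285,335). Next I compute the geometry.

```bash
python3 - <<'E'
from h import *
np.set_printoptions(precision=2,suppress=True)
p=camera('top'); f=lambda u,v,z:atz(p,120+u/4.9,160+v/4.9,z)
m=max(regions_of(p,'ball_handle'),key=lambda r:r['conf'])['mask']; print(m.sum())
C=np.array([f(283,68,10),f(602,136,10),f(532,467,10),f(208,398,10)]);print(C)
print([np.linalg.norm(C[i]-C[i-1]) for i in range(4)])
# fit
X=np.array([[35,75],[35,-75],[-115,-75],[-115,75]],float)
src=X-X.mean(0); dst=C[:,:2]-C[:,:2].mean(0)
U,_,Vt=np.linalg.svd(src.T@dst); R=(U@Vt).T
t=C[:,:2].mean(0)-R@X.mean(0); yaw=np.arctan2(R[1,0],R[0,0])
print('axis',t,'yaw',yaw,np.degrees(yaw))
loc=lambda w:R.T@(w[:2]-t)
print('hub',f(393,168,62))
g=cv2.cvtColor(p['image'],cv2.COLOR_RGB2GRAY)[215:242,165:195]
ys,xs=np.where(g<32); u,v=xs.mean()+165,ys.mean()+215; print('ballpx',u,v,len(xs))
b=atz(p,u,v,90);print('ball',b,loc(b),np.linalg.norm(loc(b)), atz(p,120+285/4.9,160+335/4.9,90))
s=f(233,323,40);print('studtop',s,loc(s),np.linalg.norm(loc(s)))
for sg in(1,-1):
  for a in (0,.38,.58,.65,.7):
    l=np.array([-np.cos(a),-sg*np.sin(a)])  # angle from -x
    print(sg,a,t+R@l*80, t+R@l*100)
for o in [ 'scene']:
    q=camera(o)
    P=np.vstack([np.r_[t,62],b, s,np.c_[C]])
    im=cv2.cvtColor(q['image'],cv2.COLOR_RGB2BGR)
    im=cv2.resize(im[220:340,160:320],None,fx=4.9,fy=4.9)
    for x in proj(q,P): cv2.circle(im,tuple(int(v) for v in (x-[160,220])*4.9),4,(0,0,255),-1)
    cv2.imwrite('pics/ov.png',im)
E
```

```text
519
[[640.4  320.97  10.  ]
 [609.   177.66  10.  ]
 [463.38 208.09  10.  ]
 [493.8  353.05  10.  ]]
[np.float64(150.06843652807945), np.float64(146.71169858145768), np.float64(148.77108313600502), np.float64(148.11972387651832)]
axis [590.76 256.57] yaw -0.21098373026031997 -12.088477289842928
hub [590.78 257.77  62.  ]
ballpx 179.0 232.0 1
ball [513.04 293.06  90.  ] [-83.63  19.41] 85.85570174643365 [520.3  294.82  90.  ]
studtop [526.32 332.47  40.  ] [-78.9   60.73] 99.56783019428659
1 0 [512.53 273.32] [492.98 277.51]
1 0.38 [511.9  243.11] [492.18 239.74]
1 0.58 [516.14 227.71] [497.49 220.5 ]
1 0.65 [518.35 222.56] [500.24 214.06]
1 0.7 [520.14 218.99] [502.48 209.59]
-1 0 [512.53 273.32] [492.98 277.51]
-1 0.38 [524.33 301.14] [507.72 312.28]
-1 0.58 [534.51 313.45] [520.44 327.67]
-1 0.65 [538.62 317.24] [525.59 332.41]
-1 0.7 [541.72 319.77] [529.46 335.58]
```

View pics/ov.png

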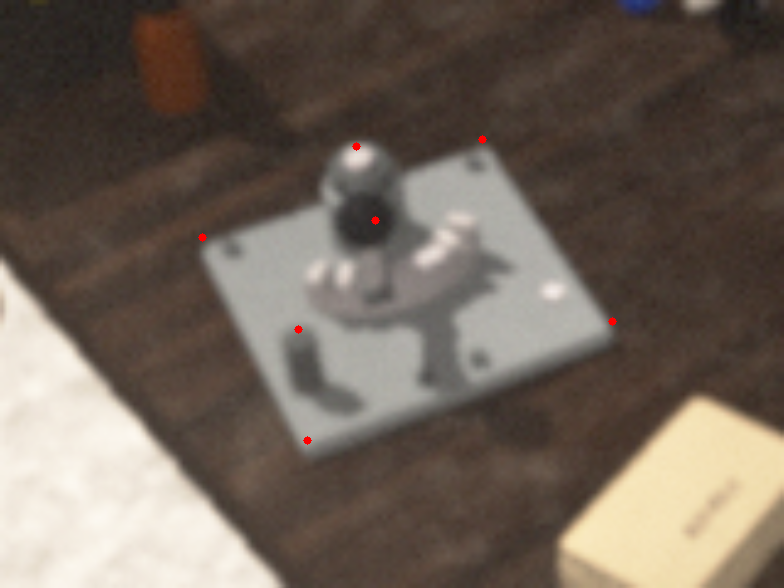

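```bash
cat >> h.py <<'E'
from scipy.spatial.transform import Rotation as Ro
def plan(goal,yawdeg,n,grip):
    s=read_state(); P=np.array(s['eef_pos']);R0=Ro.from_euler('xyz',s['eef_rot'])
    R1=Ro.from_euler('xyz',[np.pi,0,np.radians(yawdeg)])
    rv=(R0.inv()*R1).as_rotvec(degrees=True); print('rv',rv,'yaw',np.degrees(s['eef_rot']))
    w=np.round(rv/n,1); Rc=R0;c=P.copy()
    for i in range(n):
        tgt=P+(np.array(goal)-P)*(i+1)/n
        d=np.round(Rc.inv().apply(tgt-c)/10,2); c=c+Rc.apply(d*10); Rc=Rc*Ro.from_rotvec(w,degrees=True)
        print([*map(float,d),*map(float,w),grip],end=',')
    print(c)
E
python3 -c "
from h import *
plan([520,295,190],141,17,6.0)"
```

```text
rv [-2.52335282e-04  3.19563165e-03 -1.16660071e+02] yaw [1.79997837e+02 1.58216164e-03 2.43399291e+01]
[3.5, -3.56, 0.22, -0.0, 0.0, -6.9, 6.0],[3.91, -3.1, 0.22, -0.0, 0.0, -6.9, 6.0],[4.25, -2.62, 0.22, -0.0, 0.0, -6.9, 6.0],[4.53, -2.09, 0.22, -0.0, 0.0, -6.9, 6.0],[4.75, -1.53, 0.22, -0.0, 0.0, -6.9, 6.0],[4.9, -0.95, 0.22, -0.0, 0.0, -6.9, 6.0],[4.98, -0.35, 0.22, -0.0, 0.0, -6.9, 6.0],[4.98, 0.25, 0.22, -0.0, 0.0, -6.9, 6.0],[4.92, 0.85, 0.22, -0.0, 0.0, -6.9, 6.0],[4.78, 1.43, 0.22, -0.0, 0.0, -6.9, 6.0],[4.58, 2.0, 0.22, -0.0, 0.0, -6.9, 6.0],[4.3, 2.53, 0.22, -0.0, 0.0, -6.9, 6.0],[3.97, 3.03, 0.22, -0.0, 0.0, -6.9, 6.0],[3.57, 3.48, 0.22, -0.0, 0.0, -6.9, 6.0],[3.13, 3.89, 0.22, -0.0, 0.0, -6.9, 6.0],[2.64, 4.23, 0.22, -0.0, 0.0, -6.9, 6.0],[2.11, 4.52, 0.22, -0.0, 0.0, -6.9, 6.0],[519.97887011 294.95144576 190.02244139]
```

>>> {"method": "jog_arm", "body": {"increments": [[3.5,-3.56,0.2,0,0,-6.9,6],[3.9,-3.1,0.2,0,0,-6.9,6],[4.25,-2.6,0.2,0,0,-6.9,6],[4.5,-2.1,0.2,0,0,-6.9,6],[4.75,-1.5,0.2,0,0,-6.9,6],[4.9,-0.95,0.2,0,0,-6.9,6],[5,-0.35,0.2,0,0,-6.9,6],[5,0.25,0.2,0,0,-6.9,6],[4.9,0.85,0.2,0,0,-6.9,6],[4.8,1.45,0.2,0,0,-6.9,6],[4.6,2,0.2,0,0,-6.9,6],[4.3,2.5,0.2,0,0,-6.9,6],[4,3,0.2,0,0,-6.9,6],[3.6,3.5,0.2,0,0,-6.9,6],[3.1,3.9,0.2,0,0,-6.9,6],[2.6,4.2,0.2,0,0,-6.9,6],[2.1,4.5,0.2,0,0,-6.9,6],[0,0,0,0,0,0,6],[0,0,0,0,0,0,6]]}}

```text
clock: 3.02
eef_pos: [519.7, 294.1, 193.2]
eef_rot: [-3.141, -0.0, 2.471]
wrist_force: [0.5, -0.3, -0.5]
finger_gap: 60.0
```

```bash
python3 - <<'E'
from h import *
np.set_printoptions(precision=1,suppress=True)
s=read_state();print(s['clock'],s['eef_pos'],np.degrees(s['eef_rot']),s['joints'],s['wrist_force'],s['finger_gap'])
p=camera('wrist');save(p,'w1.png')
for o in ['ball_handle','stud','ball_selector']:
  for r in recognise(p,o)[:2]:
    w=toworld(p,r['centre']);print(o,round(r['conf'],2),w,proj(p,w))
print(proj(p,[[520.3,294.8,90],[526.3,332.5,40],[590.8,256.6,62]]))
E
```

```text
3.025 [519.7 294.1 193.2] [-180.    -0.   141.6] [ 0.5  0.4  1.4 -0.   1.3 -0.4] [ 0.5 -0.3 -0.5] 60.04193784278224
ball_handle 0.8 [552.8 278.4  54.1] [[331.9 233.6]]
stud 0.7 [523.  334.7  41.5] [[359.  171.4]]
ball_selector 0.89 [538.9 275.9  11.5] [[321.3 211.1]]
[[324.4 209.3]
 [359.  175.2]
 [338.4 278. ]]
```

View pics/w1.png

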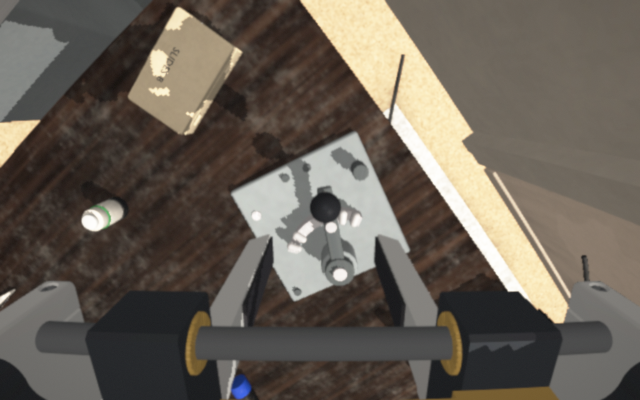

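The wrist picture shows the ball at (326,208), against a predicted (324,209), and the stud at (359,170), against a predicted (359,175). Both agree. I descend around the ball and close.

>>> {"method": "jog_arm", "body": {"increments": [[0,0,2.5,0,0,0,6],[0,0,2.5,0,0,0,6],[0,0,2.5,0,0,0,6],[0,0,2.2,0,0,0,6],[0,0,0,0,0,0,6],[0,0,0,0,0,0,2],[0,0,0,0,0,0,2],[0,0,0,0,0,0,2],[0,0,0,0,0,0,2],[0,0,0,0,0,0,2]], "squeeze": 20}}

```text
clock: 4.47
eef_pos: [520.0, 294.7, 96.9]
eef_rot: [3.141, 0.0, 2.472]
wrist_force: [0.1, 0.3, 4.3]
finger_gap: 24.7
```

```bash
python3 - <<'E'
from h import *
np.set_printoptions(precision=1,suppress=True)
s=read_state();print(s['clock'],s['eef_pos'],np.degrees(s['eef_rot']),s['wrist_force'],s['finger_gap'])
p=camera('wrist');save(p,'w2.png')
E
```

```text
4.475 [520.  294.7  96.9] [180.    0.  141.6] [0.1 0.3 4.3] 24.70639706004345
```

View pics/w2.png

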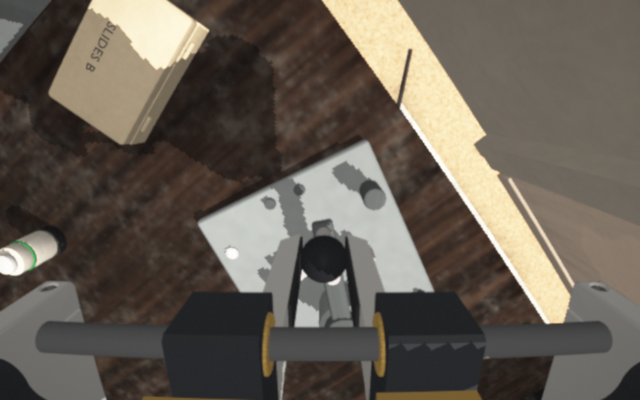

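>>> {"method": "jog_arm", "body": {"increments": [[0.03,0.3,0,0,0,0,2],[0.03,0.3,0,0,0,0,2],[0.02,0.3,0,0,0,0,2],[0.01,0.3,0,0,0,0,2],[0,0.3,0,0,0,0,2],[0,0.3,0,0,0,0,2],[-0.02,0.3,0,0,0,0,2],[-0.03,0.3,0,0,0,0,2],[-0.05,0.3,0,0,0,0,2],[-0.06,0.3,0,0,0,0,2],[0,0,0,0,0,0,2],[0,0,0,0,0,0,2]], "squeeze": 25}}

```text
clock: 6.02
eef_pos: [539.0, 317.9, 96.3]
eef_rot: [3.141, -0.0, 2.472]
wrist_force: [-0.6, 3.0, -0.1]
finger_gap: 24.6
```

```bash
python3 - <<'E'
from h import *
np.set_printoptions(precision=1,suppress=True)
s=read_state();print(s['clock'],s['eef_pos'],np.degrees(s['eef_rot']),s['wrist_force'],s['finger_gap'])
p=camera('wrist');save(p,'w3.png')
p=camera('top');save(p,'t3.png')
E
```

```text
6.025 [539.  317.9  96.3] [180.   -0.  141.6] [-0.6  3.  -0.1] 24.647857959357076
```

View pics/w3.png

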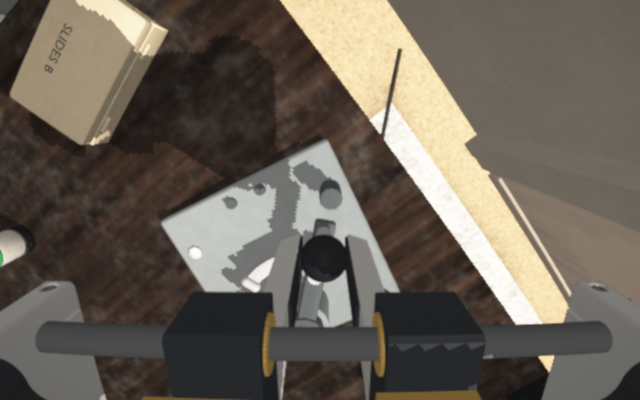

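The ball moved with the fingers and the arm now points at the stud (332,190). Force is about 3 N. I open the fingers and rise straight up.

>>> {"method": "jog_arm", "body": {"increments": [[0,0,0,0,0,0,6],[0,0,0,0,0,0,6],[0,0,0,0,0,0,6],[0,0,0,0,0,0,6],[0,0,-2,0,0,0,6],[0,0,-3,0,0,0,6],[0,0,-3,0,0,0,6],[0,0,-3,0,0,0,6],[0,0,-3,0,0,0,6],[-6,0,0,0,0,0,6],[-6,0,0,0,0,0,6],[0,-6,0,0,0,0,6],[0,-6,0,0,0,0,6],[0,-6,0,0,0,0,6],[0,0,0,0,0,0,6],[0,0,0,0,0,0,6]]}}

```text
clock: 8.12
eef_pos: [522.0, 102.3, 237.9]
eef_rot: [3.14, 0.001, 2.472]
wrist_force: [0.2, 0.7, 0.2]
finger_gap: 60.1
```

```bash
python3 - <<'E'
from h import *
np.set_printoptions(precision=2,suppress=True)
s=read_state();print(s['clock'],s['eef_pos'],s['wrist_force'],s['finger_gap'])
p=camera('top');save(p,'t4.png')
a=p['image'][160:280,120:280][:,:,::-1]; cv2.imwrite('pics/t4c.png',cv2.resize(a,None,fx=4.9,fy=4.9,interpolation=2))
x=proj(p,[[538.6,317.2,90]]);print((x-[120,160])*4.9)
q=camera('scene');save(q,'s4.png')
a=q['image'][220:340,160:320][:,:,::-1]; cv2.imwrite('pics/s4c.png',cv2.resize(a,None,fx=4.9,fy=4.9,interpolation=2))
E
```

```text
8.125 [521.99 102.29 237.91] [0.24 0.75 0.24] 60.05325959585423
[[231.72 290.31]]
```

View pics/t4c.png

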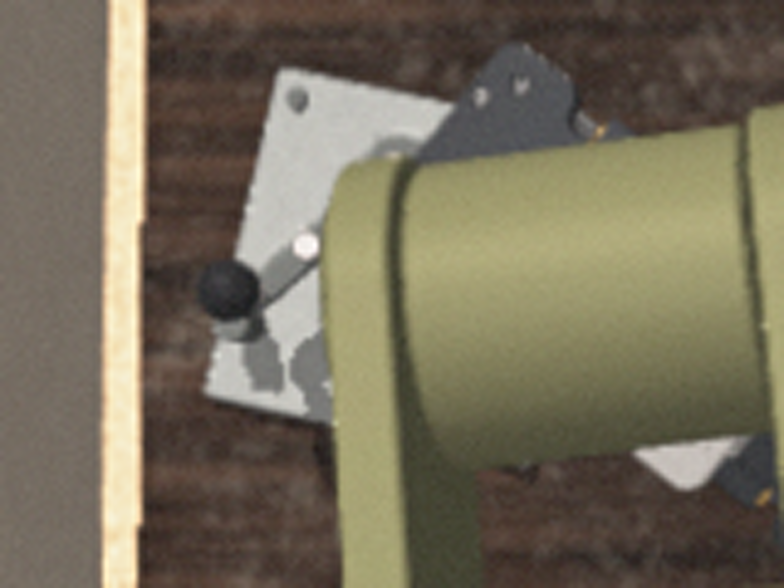

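View pics/s4c.png

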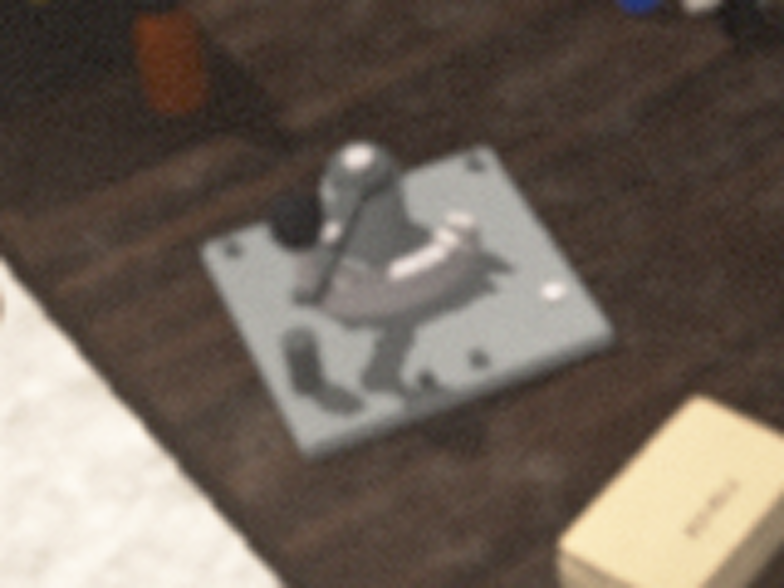

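View pics/t4.png

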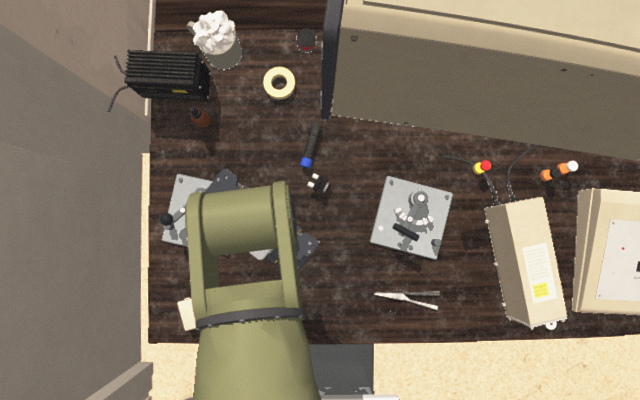

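The released ball is at crop (229,290), against (232,290) predicted for the 0.65 rad notch. The bar selector is unchanged.

```bash
python3 -c "
from cell import *
print(sign_off())"
```

```text
the job is handed in; nothing more can be done
None
```

The ball-handle lever is now in the notch marked by the stud (the left, +y side), and I've handed the job in. I gripped the ball at 20–25 N, drew it along its arc to about 0.65 rad, opened the fingers, rose straight up and moved clear.

**Last checks:**
- **Lever position:** With the gripper clear, the top picture shows the ball within about 3 pixels of the position worked out for the notch, in a view enlarged 4.9 times. That is roughly 1 mm. The arm points at the stud, and the lever stayed there after being let go.
- **Forces:** The wrist force at the end of each move was under 5 N, and 0.8 N at the end with the arm clear.
- **Time:** The clock read about 8 s of the 32 s allowed.
- **Bar selector:** It looks unchanged in the top picture.

The snap itself couldn't be observed directly, so I judge it from the lever's position after release. The recognition network's centre for the ball was 30–40 mm off in the top and wrist views, apparently because it averages over the whole lever. I used the ball's own position in the picture with the calibration instead, and the wrist camera confirmed it.

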